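# Put the bench kit away in its fitted holders

## Robot

A 6-joint arm with a two-finger parallel gripper is mounted at the origin on a cart in front of the work surface, level with it; the furniture and walls round the work are solid. World frame = base frame: x ahead of the robot, y to its left, z up, the work surface at z = 0. Lengths are in m, angles in rad, forces in N, time in s.
With the tool pointing down it reaches from about 0.225 to 0.725 m from the base axis. Payload 3.1 kg.
Tool frame: the origin (TCP) lies midway between the tips of the shut fingers; the grasp point (between the pads) lies 19 mm behind it; z points along the fingers, y is the line along which they close (so a half turn about z gives the same grasp; the last joint's range is limited). The gripper opens to 85 mm and grips with 20 to 120 N. Pads are 22 mm wide; open, the fingers measure 114 mm over their backs; the gripper's body (76 mm by 85 mm) begins 54 mm behind the grasp point. The pads swing forward as they close: fully open they stand 13 mm farther back than shut.
Start: joints at [1.197, 0.048, 0.099, 1.622, 0, 1.443], TCP at [0.128, 0.509, 0.231] pointing down, gripper open.
Joint ranges: [-2.91, 2.91], [-0.99, 1.94], [-1.21, 1.42], [-2.12, 2.29], [-1.49, 1.47], [-3.14, 3.14]. Speed limits (rad/s): [2.79, 2.79, 3.14, 3.14, 3.14, 3.14].

## Interface

Orientations are given as a unit quaternion [x, y, z, w].
In Python, from plant import monitor, cams, job gives the robot as it stands.
- The arm moves only by the tool drive_tool, never from a script. Its argument "increments" is a list of rows, each a list of 7 numbers: the turn, a rotation vector about the tool's x, y, z in units of 5 degrees (1.0 is 5 degrees), then the shift along the tool's x, y, z in units of 0.06 m (1.0 is 0.06 m), then the closure, from -1 (fully open) to 1 (shut). In form: [[rx, ry, rz, x, y, z, grip], ...]. A call has 1 to 12 rows; each row shifts and turns the commanded pose from where the row before left it, along the tool's axes as they then stand; what a row does not reach is not made up. A row lasts 1/8 s, in which the tool goes at most 62.5 mm and 10.7 degrees, less where a joint would pass 70% of its speed; a pose out of reach is approached as far as the arm can. A call with a number of a shift or a turn outside -1 to 1 is refused whole. A call with a gripper value outside its range is refused whole. The fingers move at their own pace and stop on an object; the grip force is fixed at half the most. Time passes only in rows, so rows that do not move let the fingers close. It gives the time, the measured TCP pose, the force, the opening and the grip force at its end, in the units of the state.
- monitor.state(): the state, without advancing time (a new reading comes with each control period).
- cams.grab_frame(name): name is "scene" or "top"; returns a dict with "color" (420x560x3 uint8, blue, green, red), "range_z" (420x560 float32, m along the optical axis (not along the pixel's ray), 0 where there is no reading), "intrinsics" (3x3 intrinsics, pixels), "k1" (the pictures are not rectified: a ray, as slopes to the right and down, at radius r is drawn at 1 + k1 r^2 times it, then the intrinsics apply), "pose" (4x4, takes a point from camera to world coordinates). Camera axes: x right, y up, looking along -z (the intrinsics and any distortion apply to the point x, -y, -z); pixel columns grow to the right and rows downward; lengths in m; the calibration is good to about 2 mm. A picture is of the moment at which its call begins.
- job.hand_in(): hands the job in; it is judged then, once.
The state is a dict: "t": time; "q": joint angles; "joint_velocities": joint speeds; "effort": joint torques, N m; "tcp_pos": TCP position; "tcp_rot": TCP orientation; "force": force on the tool from outside, world axes, zero at the start; "torque": the same for the moment, N m; "gripper_width": finger opening in m; "grip_force": force on a finger pad.
Only numpy, scipy, OpenCV 4.12 (cv2) and the standard library are available. Lean on these libraries where they do the work, as an engineer would, in place of code of your own. Each camera call takes 0.05 s, during which the arm holds its last target. There are 200 camera calls.

## Task

Put the four loose bench accessories away, each in the grey holder made for its shape: the film roll and the small steel weight standing upright in the large and the small round recess, the power brick flat in the rectangular recess, and the marker lying in both notches of the pen rest with its middle at the middle of the rest. Leave the white jar and the little black-capped vial standing where they are.

Things in the scene. Friction and masses are not known exactly. Their poses are not given: they have to be found in the camera images.
- film_roll: Upright roll of whitish sealing film on a card core, a cylinder 58 mm in diameter and 50 mm high. Origin: centre of its underside; z up.
- weight: Small upright steel calibration weight, a cylinder 22 mm in diameter with a knob on top, 44 mm high in all. Origin: centre of its underside; z up.
- adapter: Black power brick lying flat, 51 mm (its x) by 89 mm (its y) by 30 mm high. Origin: centre of its underside; z up. Its long axis y starts within 0.3 rad of world y.
- marker: Marker pen lying on the bench, white barrel with a black cap, 144 mm long (its y axis), 10 mm thick. Origin: middle of its length, on its underside, about 5 mm below its centre line (it turns with the pen if the pen rolls). Its long axis starts within 0.3 rad of world y.
- roll_nest: Fixed grey plastic plate 9 mm high, 90 x 90 mm with one large round recess 74 mm across, centred; its recess is 6 mm deep with a dark rubber floor 3 mm above the bench. Origin: centre of its underside, on the bench. Place of the film roll.
- weight_nest: Fixed grey plastic plate 9 mm high, 54 x 54 mm with one small round recess 38 mm across, centred; its recess is 6 mm deep with a dark rubber floor 3 mm above the bench. Origin: centre of its underside, on the bench. Place of the calibration weight.
- adapter_nest: Fixed grey plastic plate 9 mm high, 77 mm (its x) by 115 mm (its y) with one rectangular recess 67 x 105 mm, centred; its recess is 6 mm deep with a dark rubber floor 3 mm above the bench. Origin: centre of its underside, on the bench. Place of the power brick; long axis y to long axis y, either way round.
- pen_rest: Fixed grey pen rest: base 46 (x) by 96 mm (y), 4 mm high, with two notched saddles 10 mm thick, centred at y = +-41 mm; 72 mm between them are free. Each notch: flat bottom 14 mm wide, 13 mm above the bench, sides flaring at 45 degrees to 36 mm wide at 24 mm height. The marker lies along y, its underside 13 mm above the bench. Origin: centre of the underside, on the bench.
- jar: Bystander: white plastic jar with a ribbed lid, 66 mm in diameter, 83 mm high, standing loose. Origin: centre of its underside. To be left standing where it is.
- vial: Bystander: small vial with tan contents and black cap, 18 mm in diameter, 44 mm high, standing loose. Origin: centre of its underside. To be left standing where it is.
Things that resemble listed ones, but are neither listed nor needed, are in the scene too. What is shaped like the weight but pink is not meant. What is shaped like the film_roll but purple is not meant.

How it is judged:
At the end, for the whole second after the job is handed in: Roll, weight and brick on the floors of their own recesses, upright within 0.1 rad, within 14 mm of the centre (brick within 0.25 rad of its recess); marker down in both notches, within 0.15 rad of the rest's axis, 10 mm across it and 18 mm of its middle; all at rest and released (horizontal distance between film_roll and roll_nest below 0.014 m and z of film_roll in the frame of roll_nest between 0.001 and 0.006 m and linear speed of each of film_roll, weight, adapter, marker below 0.02 m/s and angle between each of film_roll, weight, adapter's own z axis and vertical below 0.1 rad and horizontal distance between weight and weight_nest below 0.014 m and z of weight in the frame of weight_nest between 0.001 and 0.006 m and horizontal distance between adapter and adapter_nest below 0.014 m and z of adapter in the frame of adapter_nest between 0.001 and 0.006 m and angle between the y axis of adapter and the y axis of adapter_nest, either way round below 0.25 rad and horizontal distance between marker and pen_rest below 0.018 m and z of marker in the frame of pen_rest between 0.0115 and 0.0245 m and angle between the y axis of marker and the y axis of pen_rest, either way round below 0.15 rad and x of marker in the frame of pen_rest between -0.01 and 0.01 m); the robot touches nothing.
It fails at once if the jar is moved by more than 25 mm or tipped (distance of jar from where it was at the start of the episode above 0.025 m or angle between jar's own z axis and vertical above 0.5 rad).
It fails at once if the vial is moved by more than 25 mm or tipped (distance of vial from where it was at the start of the episode above 0.025 m or angle between vial's own z axis and vertical above 0.5 rad).
It also fails if it takes over 125 s, if anything falls off the work surface, if the arm or the gripper's body presses on something with over 40 N, if the wrist force passes 120 N, or if a joint passes its speed limit or range.

## Working session

There is one attempt and no reset: what is moved stays moved. The work goes in short steps, Python scripts to look and compute and a tool call to move; the robot and the scene stay as the last step left them, time stands still between calls to the robot, and variables do not carry over. Pictures are saved under pics/ and viewed, at most 14 in all, crops included, and the job is handed in when it is done.

Besides the shell and the picture viewer there is one more tool, called after "Request:" by a JSON object that holds its "method" and its "body". drive_tool: Moves the arm, as the interface text tells. Its arguments: {"type":"object","properties":{"increments":{"type":"array","items":{"type":"array","items":{"type":"number"}}}},"required":["increments"]}

```bash
ls; mkdir -p pics
cat > h.py <<'E'
import numpy as np, cv2
from plant import monitor, cams, job
def grab(n):
    f=cams.grab_frame(n); np.savez(f'/tmp/{n}.npz',**f); return f
def load(n): return dict(np.load(f'/tmp/{n}.npz'))
def world(f):
    K=f['intrinsics'];k=float(f['k1']);h,w=f['range_z'].shape
    u,v=np.meshgrid(np.arange(w),np.arange(h))
    p=cv2.undistortPoints(np.stack([u,v],-1).reshape(-1,1,2).astype(np.float64),K,np.array([k,0,0,0,0.])).reshape(h,w,2)
    d=np.stack([p[...,0],-p[...,1],-np.ones((h,w))],-1)
    return d  # camera ray, unit depth
def cloud(f):
    d=world(f)*f['range_z'][...,None]; T=f['pose']
    return d@T[:3,:3].T+T[:3,3]
def onplane(f,z):
    T=f['pose'];d=world(f)@T[:3,:3].T;o=T[:3,3]
    return o+d*((z-o[2])/d[...,2])[...,None]
E
python3 - <<'E'
from h import *
s=monitor.state();print({k:np.round(v,3) for k,v in s.items()})
for n in('scene','top'):
    f=grab(n);cv2.imwrite(f'pics/{n}0.png',f['color']);print(n,np.round(f['pose'],3),f['intrinsics'],f['k1'])
E
```

```text
pics
{'t': np.float64(0.0), 'q': array([1.197, 0.049, 0.098, 1.622, 0.   , 1.443]), 'joint_velocities': array([-0.   ,  0.001,  0.001,  0.002,  0.002,  0.002]), 'effort': array([-0.0000e+00, -3.3878e+01,  3.2001e+01,  2.0000e-02, -0.0000e+00,
        0.0000e+00]), 'tcp_pos': array([0.128, 0.509, 0.23 ]), 'tcp_rot': array([ 0.123,  0.992, -0.001, -0.   ]), 'force': array([0.049, 0.801, 0.651]), 'torque': array([-0.013,  0.008,  0.008]), 'grip_force': np.float64(0.0), 'gripper_width': np.float64(0.086)}
scene [[ 0.665  0.506 -0.549 -0.109]
 [-0.746  0.434 -0.505 -0.568]
 [-0.017  0.746  0.666  0.792]
 [ 0.     0.     0.     1.   ]] [[461.07281647   0.         283.90739269]
 [  0.         461.07281647 215.75274778]
 [  0.           0.           1.        ]] 0.010735570072646543
top [[-0.021  0.995 -0.097  0.371]
 [-1.    -0.021  0.005 -0.007]
 [ 0.003  0.098  0.995  1.497]
 [ 0.     0.     0.     1.   ]] [[514.88823698   0.         273.48525082]
 [  0.         514.88823698 207.38232511]
 [  0.           0.           1.        ]] -0.18988714423065267
```

View pics/top0.png

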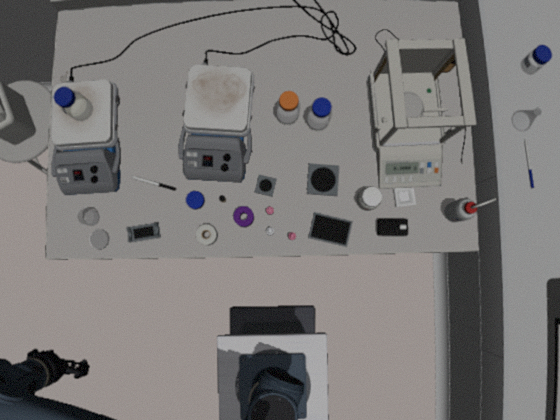

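View pics/scene0.png

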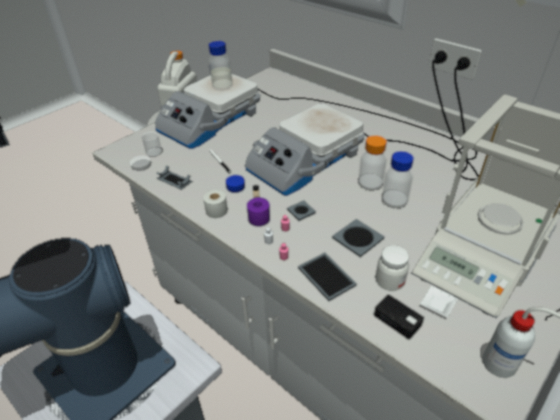

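The top picture shows these candidates:
- **Film roll:** whitish roll (206,234). The purple one (243,216) is not meant. Petri dishes (90,215) and (99,239) and the blue cap (195,200) look alike.
- **Weight:** steel one (270,231). The pink ones (269,210) and (292,236) are not meant.
- **Brick:** (392,227). The nest (330,229) and pen rest (143,232) are also dark.
- **Marker:** (155,183), on the bench. A pen at (530,165) is off it.
- **Other nests:** roll nest (323,180), weight nest (265,185).
- **Bystanders:** jar (370,198), vial (222,198).

Next I measure these and check one close crop.

```bash
cat > m.py <<'E'
from h import *
# top-view ROI: name -> (u,v,halfwidth,zmin,zmax)
R={'roll':(206,234,14,.025,.07),'weight':(270,231,7,.012,.06),'adapter':(392,227,20,.015,.04),'marker':(155,183,26,.004,.02),
'roll_nest':(323,180,22,.005,.02),'weight_nest':(265,185,14,.005,.02),'adapter_nest':(330,229,25,.005,.02),'pen_rest':(143,232,21,.002,.04),
'jar':(370,198,15,.05,.1),'vial':(222,198,6,.02,.06),'blue':(195,200,13,.005,.1),'purple':(243,216,14,.02,.08),'pink1':(269,210,7,.01,.06),'pink2':(292,236,7,.01,.06)}
def meas(f,names=R):
    P=cloud(f)
    for n in names:
        u,v,w,a,b=R[n]; p=P[v-w:v+w+1,u-w:u+w+1].reshape(-1,3); p=p[(p[:,2]>a)&(p[:,2]<b)]
        if len(p)<4: print(n,'few',len(p));continue
        (c,s,ang)=cv2.minAreaRect(p[:,:2].astype(np.float32)*1000)
        print(n,len(p),'c',np.round(c),'size',np.round(s),'ang',round(ang,1),'z med/max',np.round(np.median(p[:,2])*1000,1),np.round(p[:,2].max()*1000,1))
E
python3 - <<'E'
from m import *
f=load('top');meas(f)
P=cloud(f);print('bench z',[np.round(P[v,u],3) for v,u in((215,180),(215,300),(150,280),(240,420))])
g=load('scene')['color'];t=f['color']
a=cv2.resize(t[165:255,75:415],(800,212),interpolation=cv2.INTER_CUBIC);b=cv2.resize(g[130:345,120:460],None,fx=1.8,fy=1.8,interpolation=cv2.INTER_CUBIC)[:385]
b=cv2.copyMakeBorder(b,0,0,0,800-b.shape[1],cv2.BORDER_CONSTANT);cv2.imwrite('pics/crop1.png',np.vstack([a,b]))
E
```

```text
roll 313 c [440. 178.] size [57. 57.] ang 43.5 z med/max 49.2 58.8
weight 49 c [448.  -2.] size [20. 20.] ang 44.1 z med/max 31.2 50.3
adapter 533 c [ 454. -344.] size [118.  67.] ang 73.8 z med/max 30.7 39.1
marker 421 c [597. 335.] size [159. 157.] ang 89.5 z med/max 5.9 19.4
roll_nest 726 c [ 594. -162.] size [130. 131.] ang 88.7 z med/max 8.2 18.3
weight_nest 274 c [583.  10.] size [79. 83.] ang 89.3 z med/max 8.4 16.6
adapter_nest 704 c [ 450. -178.] size [147. 146.] ang 88.6 z med/max 7.2 19.8
pen_rest 747 c [453. 370.] size [127. 124.] ang 89.3 z med/max 4.8 28.0
jar 413 c [ 534. -287.] size [65. 59.] ang 21.8 z med/max 82.2 91.7
vial 37 c [542. 132.] size [16. 16.] ang 64.8 z med/max 44.7 49.9
blue 311 c [540. 212.] size [74. 71.] ang 89.1 z med/max 24.1 35.5
purple 304 c [490.  72.] size [57. 56.] ang 43.8 z med/max 49.7 58.2
pink1 50 c [506.  -3.] size [20. 20.] ang 89.0 z med/max 31.4 49.3
pink2 49 c [432. -65.] size [18. 20.] ang 43.8 z med/max 31.6 52.3
bench z [array([ 0.5 ,  0.26, -0.  ]), array([ 0.493, -0.092, -0.003]), array([ 0.688, -0.038, -0.002]), array([ 0.411, -0.444,  0.005])]
```

View pics/crop1.png

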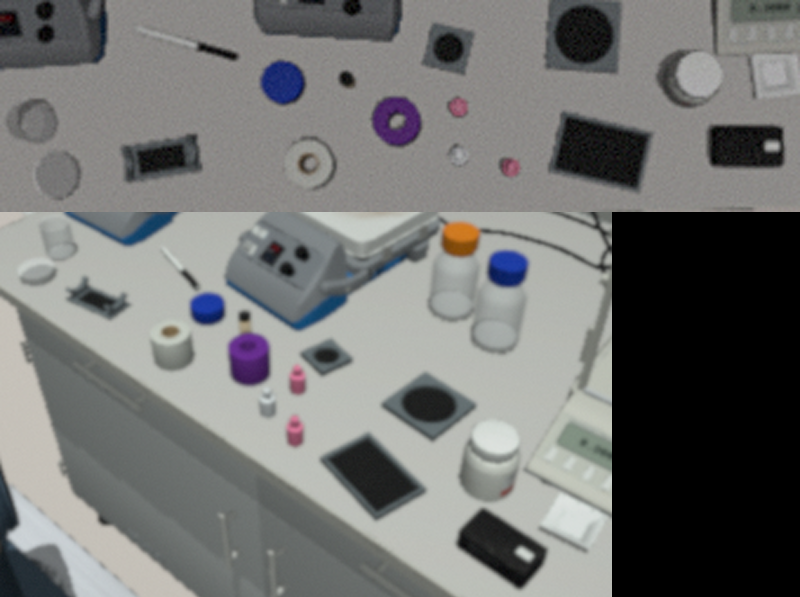

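The crop confirms the choice: the whitish roll with card core, the silver weight left of the lower pink one, the black brick beside the jar, and the marker with its black cap to the right. Next I take finer measurements from colour contours.

```bash
cat > c.py <<'E'
from m import *
def rect(f,u,v,wu,wv,z,lo,hi,tag,fill=False):
    g=cv2.cvtColor(f['color'],cv2.COLOR_BGR2GRAY); X=onplane(f,z)
    s=cv2.resize(g[v-wv:v+wv+1,u-wu:u+wu+1],None,fx=4,fy=4,interpolation=cv2.INTER_CUBIC)
    m=((s>=lo)&(s<=hi)).astype(np.uint8)
    cs,_=cv2.findContours(m,cv2.RETR_EXTERNAL,cv2.CHAIN_APPROX_NONE)
    c=max(cs,key=cv2.contourArea)[:,0,:].astype(np.float32)
    uv=(c+.5)/4-.5+[u-wu,v-wv]
    Q=cv2.remap(X[...,:2].astype(np.float32),uv[:,0:1].astype(np.float32),uv[:,1:2].astype(np.float32),cv2.INTER_LINEAR)[:,0]*1000
    r=cv2.minAreaRect(Q);b=cv2.boxPoints(r);e=[b[1]-b[0],b[2]-b[1]];l=max(e,key=np.linalg.norm)
    a=np.degrees(np.arctan2(l[1],l[0]))%180-90
    M=cv2.moments(Q.reshape(-1,1,2))
    print(tag,'c',np.round(r[0],1),'cent',np.round([M['m10']/M['m00'],M['m01']/M['m00']],1),'size',np.round(sorted(r[1]),1),'long-axis from y deg',round(a,1))
E
python3 - <<'E'
from c import *
f=load('top');g=cv2.cvtColor(f['color'],cv2.COLOR_BGR2GRAY)
print(g[183,128:184:2],g[229,300:362:3],g[180,296:352:3],g[232,122:166:2])
rect(f,392,227,22,14,.03,0,75,'adapter')
rect(f,330,229,28,22,.003,0,60,'anest floor'); rect(f,330,229,28,22,.009,0,125,'anest plate')
rect(f,323,180,21,20,.003,0,60,'rnest floor'); rect(f,323,180,21,20,.009,0,125,'rnest plate')
rect(f,265,185,13,12,.003,0,60,'wnest floor'); rect(f,265,185,13,12,.009,0,125,'wnest plate')
rect(f,143,232,22,14,.004,0,60,'pen floor'); rect(f,143,232,22,14,.012,0,120,'pen all')
rect(f,168,187,12,9,.005,0,90,'cap'); rect(f,146,181,15,9,.005,180,255,'barrel')
rect(f,206,234,15,15,.05,170,255,'roll')
rect(f,270,231,8,8,.03,165,255,'weight')
E
```

```text
[137 139 140 137 136 132 137 139 137 129 131 139 152 162 163 127  72  95
 130 135 142 137 136 135 136 136 137 137] [136 135 137 130  46  14  28  18  18  17  19  21  29  20  10  25  36 127
 138 141 141] [139 139 139 138  89  33  19  18  22  15  21  23  19  49 112 136 136 139
 136] [136 135 137  85  66  73  28   9  18  22  29  30  25  26  21  16  75  87
  50 128 140 136]
adapter c [ 451.3 -354.5] cent [ 451.3 -354.6] size [50.6 94.2] long-axis from y deg -1.5
anest floor c [ 449.9 -178.5] cent [ 449.9 -178.6] size [ 68.2 106.2] long-axis from y deg -14.4
anest plate c [ 450.1 -176.7] cent [ 449.6 -177. ] size [ 82.5 121.2] long-axis from y deg -14.5
rnest floor c [ 597.2 -161.5] cent [ 597.1 -161.4] size [73.7 73.9] long-axis from y deg 7.8
rnest plate c [ 595.9 -159.1] cent [ 595.7 -159.7] size [95.6 96. ] long-axis from y deg -5.4
wnest floor c [583.2   8.2] cent [583.2   8. ] size [37.6 37.7] long-axis from y deg 25.6
wnest plate c [582.    8.6] cent [581.8   8.2] size [59.2 59.3] long-axis from y deg 75.7
pen floor c [452.4 368.7] cent [452.2 368.8] size [31.5 61.9] long-axis from y deg 9.0
pen all c [452.3 367.6] cent [451.9 367. ] size [ 51.1 101.9] long-axis from y deg 8.2
cap c [585.1 297.2] cent [585.1 297.6] size [11.4 53.8] long-axis from y deg -16.8Traceback (most recent call last):
  File "<stdin>", line 9, in <module>
  File "c.py", line 7, in rect
    c=max(cs,key=cv2.contourArea)[:,0,:].astype(np.float32)
      ~~~^^^^^^^^^^^^^^^^^^^^^^^^
ValueError: max() iterable argument is empty
```

Run:
```python
from c import *
f=load('top')
for z,lo in((.05,155),(.05,175)): rect(f,206,234,15,15,z,lo,255,'roll')
for lo in(150,165,180): rect(f,270,231,8,8,.03,lo,255,'weight')
for lo in(146,150,155): rect(f,146,181,15,9,.005,lo,255,'barrel')
f=load('scene');d=world(f);T=f['pose']
# project expected points into scene to cross-check
K=f['intrinsics']
def proj(p):
    c=T[:3,:3].T@(np.array(p)-T[:3,3]);x,y=c[0]/-c[2],-c[1]/-c[2];s=1+float(f['k1'])*(x*x+y*y);return np.round([K[0,0]*x*s+K[0,2],K[1,1]*y*s+K[1,2]],1)
im=f['color'].copy()
for n,p in dict(roll=(.44,.178,.05),weight=(.448,-.002,.044),adapter=(.4513,-.357,.03),an=(.4499,-.1786,.003),rn=(.5972,-.1614,.003),wn=(.5832,.008,.003),pen=(.4523,.3685,.004),cap=(.5851,.2975,.005)).items():
    q=proj(p);print(n,q);cv2.circle(im,tuple(int(v) for v in np.round(q)),1,(0,255,0),-1)
cv2.imwrite('pics/chk.png',cv2.resize(im[130:345,100:480],(800,453),interpolation=cv2.INTER_CUBIC))
```

```text
roll c [443.  154.2] cent [442.2 154.4] size [3.3 9.9] long-axis from y deg -84.3Traceback (most recent call last):
  File "<stdin>", line 3, in <module>
  File "c.py", line 7, in rect
    c=max(cs,key=cv2.contourArea)[:,0,:].astype(np.float32)
      ~~~^^^^^^^^^^^^^^^^^^^^^^^^
ValueError: max() iterable argument is empty
```

```bash
cat > go.py <<'E'
import sys,numpy as np
from scipy.spatial.transform import Rotation as R
from plant import monitor
def go(x,y,z,phi):
    s=monitor.state();A=R.from_quat(s['tcp_rot']);p=np.radians(phi)
    yy=np.array([np.cos(p),np.sin(p),0]);zz=np.array([0,0,-1.]);B=R.from_matrix(np.stack([np.cross(yy,zz),yy,zz],1))
    rv=(A.inv()*B).as_rotvec();d=B.inv().apply(np.array([x,y,z])-s['tcp_pos'])
    print('t',round(float(s['t']),2),'tcp',np.round(s['tcp_pos'],4),'w',round(float(s['gripper_width']),4),'q',np.round(s['q'],2),'turn',np.round(np.degrees(rv)/5,2),'then shift',np.round(d/.06,2))
if __name__=='__main__': go(*map(float,sys.argv[1:]))
E
python3 - <<'E'
from c import *
f=load('top')
g=cv2.cvtColor(f['color'],cv2.COLOR_BGR2GRAY).astype(np.float32); bg=cv2.medianBlur(f['color'],25);bg=cv2.cvtColor(bg,cv2.COLOR_BGR2GRAY)
d=g-bg;X=onplane(f,.005)
m=np.zeros(g.shape,bool);m[174:193,128:182]=np.abs(d[174:193,128:182])>9
n,l,st,_=cv2.connectedComponentsWithStats(m.astype(np.uint8),connectivity=8)
print(st[1:][st[1:,4]>8])
# within a tube about the line thru the cap
a=np.radians(-16.8);u=np.array([-np.sin(a),np.cos(a)]);c0=np.array([.5851,.2975])
for it in range(2):
    q=X[m][:,:2]-c0;t=q@u;nn=q@[-u[1],u[0]];k=np.abs(nn)<.012;P=X[m][:,:2][k]
    vx=cv2.fitLine(P.astype(np.float32)*1000,cv2.DIST_HUBER,0,.1,.1).ravel();u=vx[:2]*np.sign(vx[1]);c0=vx[2:]/1000
    t=(P-c0)@u;print(np.degrees(np.arctan2(-u[0],u[1])),t.min(),t.max(),c0+u*(t.min()+t.max())/2)
E
python3 go.py .598 .340 .2 163
```

```text
[[133 176  44  15 145]]
-17.062363 -0.061248855523706146 0.07528239707156789 [0.59671373 0.33497825]
-17.062363 -0.061248855523706146 0.07528239707156789 [0.59671373 0.33497825]
t 0.1 tcp [0.1275 0.5087 0.2302] w 0.0854 q [1.2  0.05 0.1  1.62 0.   1.44] turn [ -0.02  -0.02 -17.42] then shift [ 0.4  -8.32  0.5 ]
```

Request:
{"method": "drive_tool", "body": {"increments": [[0, 0, -1, 0, 0, 0, -1], [0, 0, -1, 0, 0, 0, -1], [0, 0, -1, 0, 0, 0, -1], [0, 0, -1, 0, 0, 0, -1], [0, 0, -1, 0, 0, 0, -1], [0, 0, -1, 0, 0, 0, -1], [0, 0, -1, 0, 0, 0, -1], [0, 0, -1, 0, 0, 0, -1], [0, 0, -1, 0, 0, 0, -1], [0, 0, -1, 0, 0, 0, -1], [0, 0, -1, 0, 0, 0, -1], [0, 0, -1, 0, 0, 0, -1]]}}

```text
t: 1.6
tcp_pos: [0.1276, 0.5089, 0.2306]
tcp_rot: [-0.391, 0.92, -0.001, -0.001]
force: [0.7, 0.5, -0.2]
gripper_width: 0.0855
grip_force: 0.0
```

Request:
{"method": "drive_tool", "body": {"increments": [[0, 0, -1, 0, 0, 0, -1], [0, 0, -1, 0, 0, 0, -1], [0, 0, -1, 0, 0, 0, -1], [0, 0, -1, 0, 0, 0, -1], [0, 0, -1, 0, 0, 0, -1], [0, 0, -0.4, 0, -0.3, 0, -1], [0, 0, 0, 0, -0.7, 0, -1], [0, 0, 0, 0, -0.7, 0, -1], [0, 0, 0, 0, -0.7, 0, -1], [0, 0, 0, 0, -0.7, 0, -1], [0, 0, 0, 0, -0.7, 0, -1], [0, 0, 0, 0, -0.7, 0, -1]]}}

```text
t: 3.1
tcp_pos: [0.3867, 0.4286, 0.2306]
tcp_rot: [-0.594, 0.804, 0.0, -0.001]
force: [-0.7, 1.2, -0.8]
gripper_width: 0.0852
grip_force: 0.0
```

```bash
python3 go.py .597 .337 .08 163
```

```text
t 3.1 tcp [0.3867 0.4286 0.2306] w 0.0852 q [ 0.72  0.19  0.25  1.63  0.   -0.55] turn [ 0.01 -0.01 -0.02] then shift [ 0.43 -3.8   2.51]
```

Request:
{"method": "drive_tool", "body": {"increments": [[0, 0, 0, 0.05, -0.7, 0, -0.5], [0, 0, 0, 0.1, -0.7, 0.2, -0.2], [0, 0, 0, 0.1, -0.7, 0.5, 0], [0, 0, 0, 0.1, -0.7, 0.6, 0], [0, 0, 0, 0.08, -0.6, 0.6, 0], [0, 0, 0, 0, -0.4, 0.6, 0], [0, 0, 0, 0, 0, 0, 0], [0, 0, 0, 0, 0, 0, 0]]}}

```text
t: 4.1
tcp_pos: [0.5955, 0.338, 0.0818]
tcp_rot: [-0.594, 0.804, 0.0, -0.0]
force: [-0.5, 0.8, 0.3]
gripper_width: 0.043
grip_force: 0.0
```

```bash
python3 go.py .597 .337 .003 163
```

```text
t 4.1 tcp [0.5955 0.338  0.0818] w 0.043 q [ 0.42  0.48  0.33  1.41  0.   -0.85] turn [ 0.01  0.   -0.01] then shift [ 0.01 -0.03  1.31]
```

Request:
{"method": "drive_tool", "body": {"increments": [[0, 0, 0, 0, -0.02, 0.4, 0], [0, 0, 0, 0, 0, 0.4, 0], [0, 0, 0, 0, 0, 0.3, 0], [0, 0, 0, 0, 0, 0.17, 0], [0, 0, 0, 0, 0, 0, 0], [0, 0, 0, 0, 0, 0, 0.5], [0, 0, 0, 0, 0, 0, 1], [0, 0, 0, 0, 0, 0, 1], [0, 0, 0, 0, 0, 0, 1], [0, 0, 0, 0, 0, 0, 1], [0, 0, 0, 0, 0, 0, 1]]}}

```text
t: 5.48
tcp_pos: [0.5981, 0.3377, 0.0066]
tcp_rot: [-0.594, 0.804, -0.0, 0.001]
force: [-0.6, -0.2, 5.3]
gripper_width: 0.0076
grip_force: 59.3
```

```bash
python3 go.py .597 .337 .08 163
```

```text
t 5.47 tcp [0.5981 0.3377 0.0066] w 0.0076 q [ 0.42  0.52  0.23  1.27 -0.   -0.86] turn [-0.02  0.02 -0.02] then shift [ 0.02  0.01 -1.22]
```

Request:
{"method": "drive_tool", "body": {"increments": [[0, 0, 0, 0, 0, 0, 0.5], [0, 0, 0, 0, 0, 0, 0.5], [0, 0, 0, 0, 0, 0.09, 0.5], [0, 0, 0, 0, 0, 0, 0.5], [0, 0, 0, 0, 0, 0, 1], [0, 0, 0, 0, 0, 0, 1], [0, 0, 0, 0, 0, 0, 1], [0, 0, 0, 0, 0, 0, 1]]}}

```text
t: 6.48
tcp_pos: [0.5978, 0.3377, 0.0007]
tcp_rot: [-0.594, 0.804, -0.0, 0.001]
force: [-1.8, -0.3, 6.1]
gripper_width: 0.0081
grip_force: 63.3
```

Request:
{"method": "drive_tool", "body": {"increments": [[0, 0, 0, 0, 0, -0.3, 1], [0, 0, 0, 0, 0, -0.5, 1], [0, 0, 0, 0, 0, -0.6, 1], [0, 0, 0, 0, 0, -0.6, 1], [0, 0, 0, 0, 0, 0, 1]]}}

```text
t: 7.1
tcp_pos: [0.5997, 0.3384, 0.1251]
tcp_rot: [-0.594, 0.804, -0.001, 0.004]
force: [0.2, 0.2, 0.1]
gripper_width: 0.0083
grip_force: 62.2
```

```bash
python3 go.py .4523 .368 .13 188.6
python3 - <<'E'
from c import *
f=grab('scene');g=grab('top')
a=f['color'][100:260,130:330];b=g['color'][150:260,90:230]
a=cv2.resize(a,(500,400),interpolation=cv2.INTER_CUBIC);b=cv2.resize(b,(300,236),interpolation=cv2.INTER_CUBIC)
b=cv2.copyMakeBorder(b,0,164,0,0,cv2.BORDER_CONSTANT);cv2.imwrite('pics/mk.png',np.hstack([a,b]))
E
```

```text
t 7.1 tcp [0.5997 0.3384 0.1251] w 0.0083 q [ 0.42  0.47  0.4   1.49 -0.   -0.86] turn [-0.09  0.05 -5.14] then shift [-0.85  2.36 -0.08]
```

View pics/mk.png

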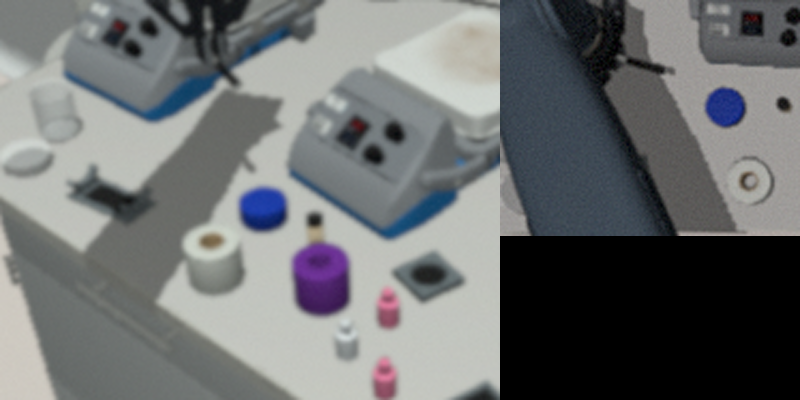

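The marker is held: the cap sticks out to the right, ending at top (170,184). I check its level and the offset along the grip.

Run:
```python
from c import *
f=load('top');P=cloud(f);g=cv2.cvtColor(f['color'],cv2.COLOR_BGR2GRAY)
m=np.zeros(g.shape,bool);m[174:190,150:176]=(g[174:190,150:176]<75);
k=m&(P[...,2]>.06);
for v,u in np.argwhere(k)[np.argsort(np.argwhere(k)[:,1])][-16:]: print(u,v,np.round(P[v,u],3))
X=onplane(f,.13);c=np.array([.5997,.3384]);a=np.radians(-17);d=np.array([np.sin(-a),np.cos(a)])
uu=np.argwhere(m&(np.arange(560)[None]>160));print('along',np.sort([(X[v,u,:2]-c)@d for v,u in uu])[:4])
```

```text
162 183 [0.576 0.285 0.133]
162 181 [0.582 0.286 0.13 ]
163 183 [0.577 0.283 0.132]
163 181 [0.582 0.282 0.135]
163 180 [0.585 0.284 0.127]
163 182 [0.579 0.283 0.132]
164 180 [0.585 0.281 0.127]
164 182 [0.579 0.279 0.134]
164 181 [0.582 0.28  0.132]
164 183 [0.576 0.28  0.133]
165 182 [0.579 0.276 0.136]
165 181 [0.582 0.277 0.131]
165 183 [0.577 0.277 0.13 ]
166 181 [0.582 0.275 0.129]
166 182 [0.579 0.274 0.133]
166 183 [0.576 0.273 0.137]
along [-0.06763314 -0.06682595 -0.06601794 -0.06498679]
```

Request:
{"method": "drive_tool", "body": {"increments": [[0, 0, -1, 0, 0, 0, 1], [0, 0, -1, 0, 0, 0, 1], [0, 0, -1, 0, 0, 0, 1], [0, 0, -1, 0, 0, 0, 1], [0, 0, -1, 0, 0, 0, 1], [0, 0, -0.1, -0.2, 0.5, 0, 1], [0, 0, 0, -0.2, 0.6, 0, 1], [0, 0, 0, -0.2, 0.6, 0, 1], [0, 0, 0, -0.2, 0.6, 0, 1], [0, 0, 0, 0, 0, 0, 1], [0, 0, 0, 0, 0, 0, 1]]}}

```text
t: 8.57
tcp_pos: [0.4533, 0.3644, 0.1183]
tcp_rot: [0.757, -0.653, -0.0, 0.001]
force: [0.9, -0.1, 0.1]
gripper_width: 0.008
grip_force: 62.2
```

```bash
python3 go.py .4523 .365 .04 188.6
```

```text
t 8.57 tcp [0.4533 0.3644 0.1183] w 0.008 q [ 0.56  0.2   0.04  1.41 -0.   -1.16] turn [ 0.02 -0.01 -0.03] then shift [-0.01  0.01  1.3 ]
```

Request:
{"method": "drive_tool", "body": {"increments": [[0, 0, 0, 0, 0, 0.4, 1], [0, 0, 0, 0, 0, 0.4, 1], [0, 0, 0, 0, 0, 0.4, 1], [0, 0, 0, 0, 0, 0.3, 1], [0, 0, 0, 0, 0, 0.15, 1], [0, 0, 0, 0, 0, 0.05, 1], [0, 0, 0, 0, 0, 0, 1], [0, 0, 0, 0, 0, 0, 1]]}}

```text
t: 9.57
tcp_pos: [0.4544, 0.3654, 0.0188]
tcp_rot: [0.757, -0.653, 0.0, -0.001]
force: [-0.3, -0.0, -0.4]
gripper_width: 0.0082
grip_force: 62.2
```

Request:
{"method": "drive_tool", "body": {"increments": [[0, 0, 0, 0, 0.03, 0.04, 1], [0, 0, 0, 0, 0, 0.04, 1], [0, 0, 0, 0, 0, 0, 1], [0, 0, 0, 0, 0, 0, 0.6], [0, 0, 0, 0, 0, 0, 0.4], [0, 0, 0, 0, 0, 0, 0.2], [0, 0, 0, 0, 0, 0, 0.2], [0, 0, 0, 0, 0, -0.4, 0.2], [0, 0, 0, 0, 0, -0.6, 0], [0, 0, 0, 0, 0, -0.7, -0.5], [0, 0, 0, 0, 0, -0.4, -1], [0, 0, 0, 0, 0, 0, -1]]}}

```text
t: 11.08
tcp_pos: [0.4536, 0.3657, 0.1418]
tcp_rot: [0.757, -0.653, 0.001, -0.003]
force: [0.4, -0.4, 0.4]
gripper_width: 0.0851
grip_force: 0.0
```

```bash
python3 go.py .44 .178 .1 188
```

```text
t 11.07 tcp [0.4536 0.3657 0.1418] w 0.0851 q [ 0.56  0.19  0.08  1.45 -0.   -1.15] turn [-0.06  0.03  0.08] then shift [3.07 0.66 0.7 ]
```

Request:
{"method": "drive_tool", "body": {"increments": [[0, 0, 0, 0.5, 0.1, 0, -1], [0, 0, 0, 0.7, 0.15, 0, -1], [0, 0, 0, 0.7, 0.15, 0, -1], [0, 0, 0, 0.7, 0.15, 0, -1], [0, 0, 0, 0.4, 0.1, 0.3, -1], [0, 0, 0, 0.07, 0.01, 0.4, -1], [0, 0, 0, 0, 0, 0, -1], [0, 0, 0, 0, 0, 0, -1]]}}

```text
t: 12.08
tcp_pos: [0.4393, 0.1768, 0.0965]
tcp_rot: [0.757, -0.653, -0.0, 0.0]
force: [-0.1, 0.2, 0.8]
gripper_width: 0.0852
grip_force: 0.0
```

```bash
python3 go.py .44 .178 .014 188;python3 - <<'E'
from c import *
f=grab('scene');g=grab('top')
a=f['color'][100:300,130:330];b=g['color'][190:260,90:230]
a=cv2.resize(a,(400,400),interpolation=cv2.INTER_CUBIC);b=cv2.resize(b,(400,200),interpolation=cv2.INTER_CUBIC)
b=cv2.copyMakeBorder(b,0,200,0,0,cv2.BORDER_CONSTANT);cv2.imwrite('pics/mk2.png',np.hstack([a,b]))
E
```

```text
t 12.07 tcp [0.4393 0.1768 0.0965] w 0.0852 q [ 0.24 -0.07 -0.29  1.36  0.   -1.48] turn [0.01 0.   0.09] then shift [-0.02 -0.01  1.37]
```

View pics/mk2.png

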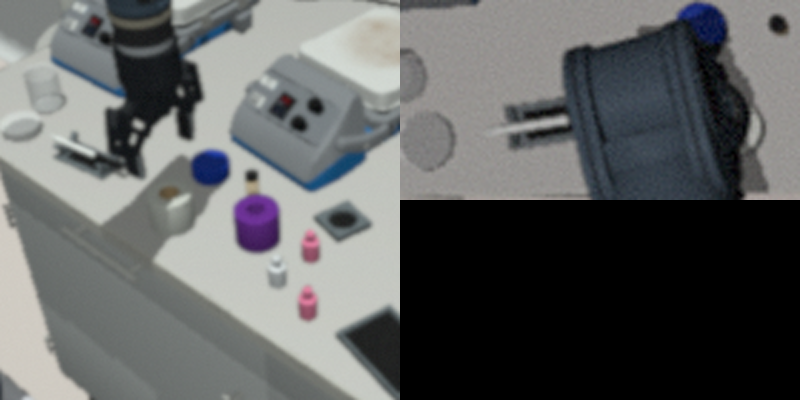

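The marker lies in the rest with its white end sticking out left at (500,130) of the crop. Now I lower onto the roll.

Request:
{"method": "drive_tool", "body": {"increments": [[0, 0, 0, -0.02, 0, 0.4, -1], [0, 0, 0, 0, 0, 0.4, -1], [0, 0, 0, 0, 0, 0.3, -1], [0, 0, 0, 0, 0, 0.25, -1], [0, 0, 0, 0, 0, 0, -1], [0, 0, 0, 0, 0, 0, 1], [0, 0, 0, 0, 0, 0, 1], [0, 0, 0, 0, 0, 0, 1], [0, 0, 0, 0, 0, 0, 1], [0, 0, 0, 0, 0, 0, 1]]}}

```text
t: 13.42
tcp_pos: [0.441, 0.1782, 0.0175]
tcp_rot: [0.757, -0.653, 0.001, -0.001]
force: [0.2, -0.3, 6.7]
gripper_width: 0.0564
grip_force: 64.6
```

Request:
{"method": "drive_tool", "body": {"increments": [[0, 0, 0, 0, 0, -0.3, 1], [0, 0, 0, 0, 0, -0.6, 1], [0, 0, 0, 0, 0, -0.7, 1], [0, 0, 0, 0, 0, -0.4, 1], [0, 0, 0, 0, 0, 0, 1]]}}

```text
t: 14.05
tcp_pos: [0.4409, 0.1781, 0.1378]
tcp_rot: [0.757, -0.653, 0.001, -0.002]
force: [0.3, 0.6, -1.6]
gripper_width: 0.0567
grip_force: 64.2
```

```bash
python3 go.py .5972 -.1615 .1 188
```

```text
t 14.05 tcp [0.4409 0.1781 0.1378] w 0.0567 q [ 0.24 -0.09 -0.22  1.43 -0.   -1.47] turn [-0.05  0.    0.08] then shift [ 5.97 -1.79  0.63]
```

Request:
{"method": "drive_tool", "body": {"increments": [[0, 0, 0, 0.4, -0.1, 0, 1], [0, 0, 0, 0.65, -0.2, 0, 1], [0, 0, 0, 0.7, -0.22, 0, 1], [0, 0, 0, 0.7, -0.22, 0, 1], [0, 0, 0, 0.7, -0.22, 0, 1], [0, 0, 0, 0.7, -0.22, 0, 1], [0, 0, 0, 0.7, -0.22, 0, 1], [0, 0, 0, 0.7, -0.22, 0, 1], [0, 0, 0, 0.5, -0.14, 0, 1], [0, 0, 0, 0.22, -0.05, 0, 1], [0, 0, 0, 0, 0, 0, 1], [0, 0, 0, 0, 0, 0, 1]]}}

```text
t: 15.55
tcp_pos: [0.5987, -0.1593, 0.1354]
tcp_rot: [0.757, -0.653, -0.001, -0.0]
force: [0.0, 0.8, -1.4]
gripper_width: 0.0565
grip_force: 64.2
```

```bash
python3 go.py .5972 -.1615 .035 188
```

```text
t 15.55 tcp [ 0.5987 -0.1593  0.1354] w 0.0565 q [-0.37  0.3   0.19  1.47  0.   -2.09] turn [0.01 0.02 0.1 ] then shift [0.03 0.03 1.67]
```

Request:
{"method": "drive_tool", "body": {"increments": [[0, 0, 0, 0.03, 0.03, 0.4, 1], [0, 0, 0, 0, 0, 0.5, 1], [0, 0, 0, 0, 0, 0.5, 1], [0, 0, 0, 0, 0, 0.25, 1], [0, 0, 0, 0, 0, 0.1, 1], [0, 0, 0, 0, 0, 0.1, 1], [0, 0, 0, 0, 0, 0, 1], [0, 0, 0, 0, 0, 0, 1]]}}

```text
t: 16.55
tcp_pos: [0.5986, -0.163, 0.026]
tcp_rot: [0.757, -0.653, 0.001, -0.0]
force: [0.4, 0.2, -0.7]
gripper_width: 0.0566
grip_force: 64.2
```

```bash
python3 go.py .5972 -.1615 .021 188
```

```text
t 16.55 tcp [ 0.5986 -0.163   0.026 ] w 0.0566 q [-0.37  0.34  0.03  1.25 -0.   -2.09] turn [-0.02 -0.01  0.08] then shift [-0.03  0.02  0.08]
```

Request:
{"method": "drive_tool", "body": {"increments": [[0, 0, 0, -0.02, 0.02, 0.04, 1], [0, 0, 0, 0, 0, 0.04, 1], [0, 0, 0, 0, 0, 0, 1], [0, 0, 0, 0, 0, 0, 0.2], [0, 0, 0, 0, 0, 0, -0.4], [0, 0, 0, 0, 0, 0, -1], [0, 0, 0, 0, 0, 0, -1], [0, 0, 0, 0, 0, 0, -1], [0, 0, 0, 0, 0, -0.4, -1], [0, 0, 0, 0, 0, -0.6, -1], [0, 0, 0, 0, 0, -0.6, -1], [0, 0, 0, 0, 0, -0.4, -1]]}}

```text
t: 18.05
tcp_pos: [0.5973, -0.162, 0.1425]
tcp_rot: [0.757, -0.653, 0.001, -0.0]
force: [1.3, 0.4, -0.5]
gripper_width: 0.0854
grip_force: 0.0
```

```bash
python3 go.py .448 -.002 .12 135
python3 - <<'E'
from m import *
f=grab('top');meas(f,['roll_nest','pen_rest','weight','jar','vial'])
R['rn']=(323,180,22,.035,.07);R['ph']=(143,232,21,.015,.03);meas(f,['rn','ph'])
E
```

```text
t 18.05 tcp [ 0.5973 -0.162   0.1425] w 0.0854 q [-0.37  0.29  0.19  1.47 -0.   -2.09] turn [-0.03 -0.   10.68] then shift [-0.13  3.64  0.37]
roll_nest 136 c [ 604. -121.] size [ 50. 114.] ang 86.9 z med/max 9.2 17.4
pen_rest 789 c [453. 368.] size [132. 124.] ang 89.3 z med/max 5.5 29.6
weight 49 c [448.  -2.] size [20. 20.] ang 88.5 z med/max 30.9 52.8
jar 414 c [ 534. -286.] size [63. 60.] ang 18.6 z med/max 81.9 92.8
vial 37 c [543. 132.] size [16. 16.] ang 37.8 z med/max 42.1 50.0
rn few 0
ph 194 c [452. 366.] size [ 42. 128.] ang 6.8 z med/max 21.1 29.6
```

Request:
{"method": "drive_tool", "body": {"increments": [[0, 0, 1, 0, 0, 0, -1], [0, 0, 1, 0, 0, 0, -1], [0, 0, 1, 0, 0, 0, -0.5], [0, 0, 1, 0, 0, 0, -0.2], [0, 0, 1, 0, 0, 0, -0.1], [0, 0, 1, 0, 0, 0, -0.1], [0, 0, 1, 0, 0, 0, -0.1], [0, 0, 1, 0, 0, 0, -0.1], [0, 0, 1, 0, 0, 0, -0.1], [0, 0, 1, 0, 0, 0, -0.1], [0, 0, 0.7, 0, 0.3, 0, -0.1], [0, 0, 0, 0, 0.6, 0, -0.1]]}}

```text
t: 19.6
tcp_pos: [0.5574, -0.1246, 0.139]
tcp_rot: [-0.381, 0.924, 0.0, -0.0]
force: [-0.3, 0.1, -0.3]
gripper_width: 0.0468
grip_force: 0.0
```

Request:
{"method": "drive_tool", "body": {"increments": [[0, 0, 0, 0, 0.7, 0, -0.1], [0, 0, 0, -0.05, 0.7, 0, -0.1], [0, 0, 0, -0.05, 0.7, 0.1, -0.1], [0, 0, 0, -0.03, 0.5, 0.2, -0.1], [0, 0, 0, 0, 0.14, 0.2, -0.1], [0, 0, 0, 0, 0, 0, -0.1], [0, 0, 0, 0, 0, 0, -0.1]]}}

```text
t: 20.48
tcp_pos: [0.4479, -0.003, 0.1103]
tcp_rot: [-0.382, 0.924, -0.0, 0.0]
force: [0.8, 0.5, -0.1]
gripper_width: 0.047
grip_force: 0.0
```

```bash
python3 go.py .448 -.002 .013 135
python3 - <<'E'
from m import *
f=grab('top');R['rn']=(323,180,22,.035,.07);meas(f,['rn','roll_nest'])
E
```

```text
t 20.48 tcp [ 0.4479 -0.003   0.1103] w 0.047 q [-0.16 -0.15 -0.33  1.39 -0.   -0.94] turn [-0.01  0.   -0.03] then shift [-0.01  0.01  1.62]
rn 301 c [ 594. -162.] size [55. 58.] ang 87.9 z med/max 52.4 61.4
roll_nest 582 c [ 595. -162.] size [130. 131.] ang 88.6 z med/max 8.8 19.9
```

Request:
{"method": "drive_tool", "body": {"increments": [[0, 0, 0, 0, 0.01, 0.4, -0.1], [0, 0, 0, 0, 0, 0.5, -0.1], [0, 0, 0, 0, 0, 0.4, -0.1], [0, 0, 0, 0, 0, 0.27, -0.1], [0, 0, 0, 0, 0, 0, -0.1], [0, 0, 0, 0, 0, 0, 0.4], [0, 0, 0, 0, 0, 0, 1], [0, 0, 0, 0, 0, 0, 1], [0, 0, 0, 0, 0, 0, 1], [0, 0, 0, 0, 0, 0, 1]]}}

```text
t: 21.78
tcp_pos: [0.4481, -0.0022, 0.0174]
tcp_rot: [-0.382, 0.924, -0.001, 0.001]
force: [-0.4, -0.3, 5.9]
gripper_width: 0.0205
grip_force: 59.1
```

Request:
{"method": "drive_tool", "body": {"increments": [[0, 0, 0, 0, 0, -0.3, 1], [0, 0, 0, 0, 0, -0.6, 1], [0, 0, 0, 0, 0, -0.7, 1], [0, 0, 0, 0, 0, 0, 1], [0, 0, 0, 0, 0, 0, 1]]}}

```text
t: 22.4
tcp_pos: [0.446, -0.0018, 0.111]
tcp_rot: [-0.382, 0.924, 0.0, -0.001]
force: [0.1, -0.7, -1.2]
gripper_width: 0.0203
grip_force: 58.8
```

```bash
python3 go.py .5832 .008 .1 135
python3 - <<'E'
from c import *
f=grab('scene');a=f['color'][150:310,190:400];cv2.imwrite('pics/w.png',cv2.resize(a,None,fx=3,fy=3,interpolation=cv2.INTER_CUBIC))
E
```

```text
t 22.4 tcp [ 0.446  -0.0018  0.111 ] w 0.0203 q [-0.15 -0.15 -0.33  1.39  0.   -0.94] turn [ 0.01 -0.01 -0.02] then shift [-1.73 -1.5   0.18]
```

View pics/w.png

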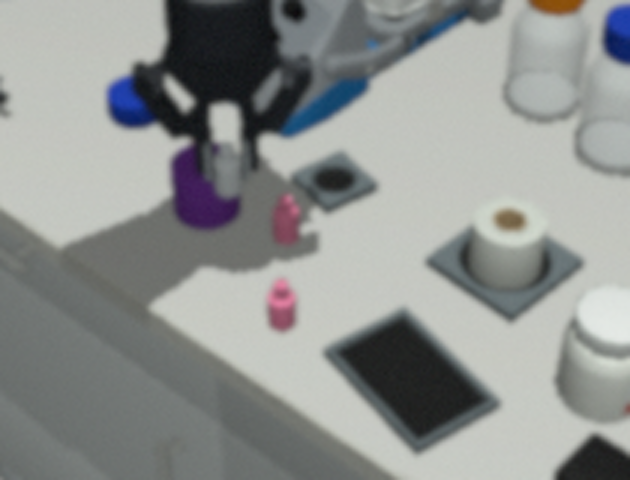

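The weight is held upright between the fingers, and the roll stands in its nest. I check the hotplate's clearance near the weight nest.

Run:
```python
from c import *
P=cloud(load('top')).reshape(-1,3)  # taken with arm over weight
f=load('top');P=P[(P[:,2]>.02)&(P[:,0]>.56)&(P[:,0]<.68)&(P[:,1]>.02)&(P[:,1]<.2)]
for x in(.57,.59,.61,.63,.65):
    q=P[abs(P[:,0]-x)<.01];print(x,len(q),q.min(0).round(3) if len(q) else '',q[:,2].max().round(3) if len(q) else '')
```

```text
0.57 3 [0.56  0.196 0.023] 0.029
0.59 122 [0.589 0.074 0.021] 0.051
0.61 405 [0.6   0.066 0.025] 0.101
0.63 391 [0.62  0.057 0.035] 0.119
0.65 415 [0.64  0.048 0.068] 0.12
```

Request:
{"method": "drive_tool", "body": {"increments": [[0, 0, 0, -0.25, -0.2, -0.2, 1], [0, 0, 0, -0.5, -0.4, 0, 1], [0, 0, 0, -0.5, -0.45, 0, 1], [0, 0, 0, -0.35, -0.33, 0, 1], [0, 0, 0, -0.13, -0.12, 0, 1], [0, 0, 0, 0, 0, 0, 1], [0, 0, 0, 0, 0, 0, 1]]}}

```text
t: 23.32
tcp_pos: [0.5823, 0.0077, 0.1233]
tcp_rot: [-0.382, 0.924, 0.0, -0.001]
force: [-0.4, 0.1, -0.6]
gripper_width: 0.0202
grip_force: 58.9
```

```bash
python3 go.py .5832 .008 .035 135
```

```text
t 23.32 tcp [0.5823 0.0077 0.1233] w 0.0202 q [-0.1   0.2   0.05  1.42 -0.   -0.89] turn [ 0.02 -0.02 -0.02] then shift [-0.01 -0.01  1.47]
```

Request:
{"method": "drive_tool", "body": {"increments": [[0, 0, 0, -0.01, -0.01, 0.4, 1], [0, 0, 0, 0, 0, 0.5, 1], [0, 0, 0, 0, 0, 0.4, 1], [0, 0, 0, 0, 0, 0.2, 1], [0, 0, 0, 0, 0, 0.1, 1], [0, 0, 0, 0, 0, 0, 1], [0, 0, 0, 0, 0, 0, 1]]}}

```text
t: 24.2
tcp_pos: [0.5855, 0.0076, 0.0292]
tcp_rot: [-0.382, 0.924, -0.001, 0.001]
force: [-0.1, -0.5, -0.5]
gripper_width: 0.0201
grip_force: 58.9
```

```bash
python3 go.py .5832 .008 .0205 135
```

```text
t 24.2 tcp [0.5855 0.0076 0.0292] w 0.0201 q [-0.1   0.25 -0.08  1.24  0.   -0.89] turn [-0.02  0.02 -0.02] then shift [0.02 0.03 0.15]
```

Request:
{"method": "drive_tool", "body": {"increments": [[0, 0, 0, 0.02, 0.03, 0.06, 1], [0, 0, 0, 0, 0, 0.05, 1], [0, 0, 0, 0, 0, 0.03, 1], [0, 0, 0, 0, 0, 0, 1], [0, 0, 0, 0, 0, 0, 0.4], [0, 0, 0, 0, 0, 0, 0], [0, 0, 0, 0, 0, 0, -0.1], [0, 0, 0, 0, 0, 0, -0.1], [0, 0, 0, 0, 0, -0.4, -0.1], [0, 0, 0, 0, 0, -0.6, -0.1], [0, 0, 0, 0, 0, -0.6, -0.1], [0, 0, 0, 0, 0, -0.4, -0.1]]}}

```text
t: 25.7
tcp_pos: [0.5833, 0.008, 0.1417]
tcp_rot: [-0.382, 0.924, -0.001, 0.001]
force: [-0.1, -0.1, 0.3]
gripper_width: 0.0469
grip_force: 0.0
```

```bash
python3 go.py .451 -.357 .15 178.5
```

```text
t 25.7 tcp [0.5833 0.008  0.1417] w 0.0469 q [-0.1   0.19  0.08  1.46  0.   -0.89] turn [-0.03  0.01 -8.72] then shift [ 6.14  2.04 -0.14]
```

Request:
{"method": "drive_tool", "body": {"increments": [[0, 0, -1, 0, 0, -0.1, -0.1], [0, 0, -1, 0, 0, -0.1, -0.5], [0, 0, -1, 0, 0, 0, -1], [0, 0, -1, 0, 0, 0, -1], [0, 0, -1, 0, 0, 0, -1], [0, 0, -1, 0, 0, 0, -1], [0, 0, -1, 0, 0, 0, -1], [0, 0, -1, 0, 0, 0, -1], [0, 0, -0.7, 0.3, 0.1, 0, -1], [0, 0, 0, 0.6, 0.2, 0, -1], [0, 0, 0, 0.7, 0.23, 0, -1], [0, 0, 0, 0.7, 0.23, 0, -1]]}}

```text
t: 27.2
tcp_pos: [0.5315, -0.1292, 0.1515]
tcp_rot: [-0.698, 0.717, -0.0, 0.0]
force: [0.1, -0.1, 1.0]
gripper_width: 0.0852
grip_force: 0.0
```

Request:
{"method": "drive_tool", "body": {"increments": [[0, 0, 0, 0.7, 0.23, 0, -1], [0, 0, 0, 0.7, 0.23, 0, -1], [0, 0, 0, 0.7, 0.23, 0, -1], [0, 0, 0, 0.7, 0.23, 0, -1], [0, 0, 0, 0.6, 0.2, 0, -1], [0, 0, 0, 0.3, 0.1, 0, -1], [0, 0, 0, 0, 0, 0, -1], [0, 0, 0, 0, 0, 0, -1]]}}

```text
t: 28.2
tcp_pos: [0.4531, -0.3469, 0.1515]
tcp_rot: [-0.698, 0.716, 0.0, 0.0]
force: [-0.9, 0.3, -0.0]
gripper_width: 0.0853
grip_force: 0.0
```

```bash
python3 go.py .451 -.357 .09 178.5
python3 - <<'E'
from m import *
f=grab('top');R['w']=(265,185,14,.025,.07);meas(f,['w']);
f=grab('scene');a=f['color'][150:400,200:540];cv2.imwrite('pics/a.png',cv2.resize(a,None,fx=2.2,fy=2.2,interpolation=cv2.INTER_CUBIC))
E
```

```text
t 28.2 tcp [ 0.4531 -0.3469  0.1515] w 0.0853 q [-0.77  0.16  0.07  1.47  0.   -2.32] turn [-0.    0.01 -0.  ] then shift [0.17 0.03 1.02]
w 46 c [581.   8.] size [17. 20.] ang 89.1 z med/max 34.0 52.9
```

View pics/a.png

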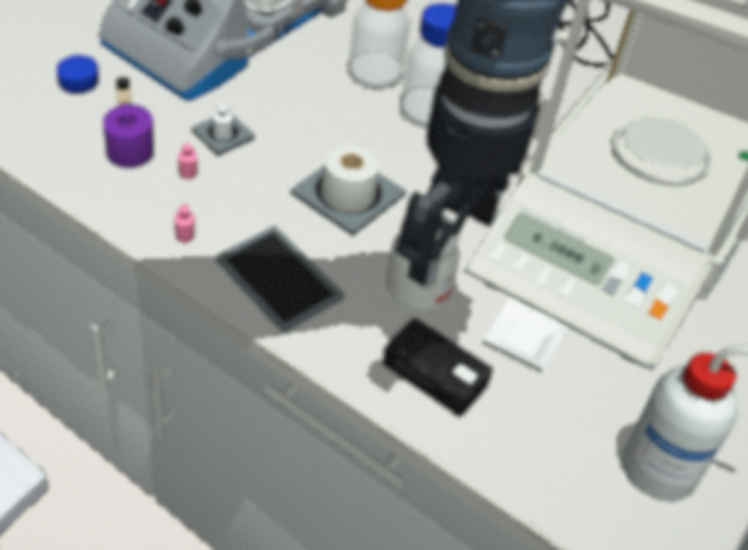

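The weight and roll stand in their nests. The gripper is above and behind the brick at (440,365). Now I go down, staying a bit to the side away from the jar.

Request:
{"method": "drive_tool", "body": {"increments": [[0, 0, 0, 0.21, 0.03, 0.1, -1], [0, 0, 0, 0, 0, 0.4, -1], [0, 0, 0, 0, 0, 0.5, -1], [0, 0, 0, 0, 0, 0, -1], [0, 0, 0, 0, 0, 0, -1]]}}

```text
t: 28.92
tcp_pos: [0.4507, -0.361, 0.0922]
tcp_rot: [-0.697, 0.717, -0.0, -0.0]
force: [0.2, -0.7, 0.4]
gripper_width: 0.0858
grip_force: 0.0
```

```bash
python3 go.py .451 -.36 .012 178.5
```

```text
t 28.93 tcp [ 0.4507 -0.361   0.0922] w 0.0858 q [-0.79  0.2  -0.01  1.36 -0.   -2.33] turn [-0.01 -0.01 -0.02] then shift [-0.02 -0.    1.34]
```

Request:
{"method": "drive_tool", "body": {"increments": [[0, 0, 0, 0, 0, 0.4, -1], [0, 0, 0, 0, 0, 0.4, -1], [0, 0, 0, 0, 0, 0.3, -1], [0, 0, 0, 0, 0, 0.25, -1], [0, 0, 0, 0, 0, 0, -1], [0, 0, 0, 0, 0, 0, 0], [0, 0, 0, 0, 0, 0, 1], [0, 0, 0, 0, 0, 0, 1], [0, 0, 0, 0, 0, 0, 1], [0, 0, 0, 0, 0, 0, 1], [0, 0, 0, 0, 0, 0, 1]]}}

```text
t: 30.3
tcp_pos: [0.4515, -0.3616, 0.0121]
tcp_rot: [-0.697, 0.717, -0.002, -0.0]
force: [-0.0, -0.2, 5.7]
gripper_width: 0.0488
grip_force: 65.8
```

Request:
{"method": "drive_tool", "body": {"increments": [[0, 0, 0, 0, 0, -0.3, 1], [0, 0, 0, 0, 0, -0.6, 1], [0, 0, 0, 0, 0, -0.7, 1], [0, 0, 0, 0, 0, -0.4, 1], [0, 0, 0, 0, 0, 0, 1], [0, 0, 0, 0, 0, 0, 1]]}}

```text
t: 31.05
tcp_pos: [0.4497, -0.3599, 0.129]
tcp_rot: [-0.697, 0.717, 0.001, -0.0]
force: [-0.2, 0.1, -2.3]
gripper_width: 0.0483
grip_force: 65.1
```

```bash
python3 go.py .45 -.181 .12 165.6
python3 - <<'E'
from m import *
f=grab('scene');a=f['color'][150:400,200:540];cv2.imwrite('pics/a2.png',cv2.resize(a,None,fx=2.2,fy=2.2,interpolation=cv2.INTER_CUBIC))
E
```

```text
t 31.05 tcp [ 0.4497 -0.3599  0.129 ] w 0.0483 q [-0.79  0.18  0.04  1.43 -0.   -2.33] turn [0.02 0.02 2.56] then shift [-2.89  0.74  0.15]
```

View pics/a2.png

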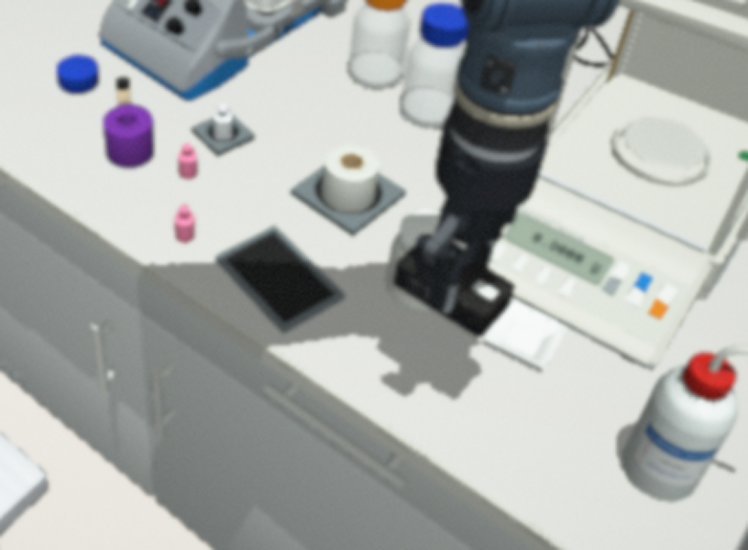

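The brick is held level and the jar is untouched. Turn +2.5 and shift to the nest.

Request:
{"method": "drive_tool", "body": {"increments": [[0, 0, 1, 0, 0, 0, 1], [0, 0, 1, 0, 0, 0, 1], [0, 0, 0.56, -0.2, 0.05, 0, 1], [0, 0, 0, -0.5, 0.13, 0, 1], [0, 0, 0, -0.6, 0.15, 0, 1], [0, 0, 0, -0.6, 0.15, 0, 1], [0, 0, 0, -0.55, 0.14, 0, 1], [0, 0, 0, -0.3, 0.08, 0, 1], [0, 0, 0, -0.12, 0.04, 0, 1], [0, 0, 0, 0, 0, 0, 1], [0, 0, 0, 0, 0, 0, 1]]}}

```text
t: 32.48
tcp_pos: [0.4497, -0.1837, 0.1305]
tcp_rot: [-0.613, 0.79, -0.0, -0.0]
force: [-1.0, 0.2, -1.9]
gripper_width: 0.0484
grip_force: 65.0
```

```bash
python3 go.py .449 -.1824 .03 165.6
```

```text
t 32.48 tcp [ 0.4497 -0.1837  0.1305] w 0.0484 q [-0.53 -0.05 -0.2   1.42 -0.   -1.84] turn [-0.   -0.01 -0.01] then shift [-0.02  0.02  1.67]
```

Request:
{"method": "drive_tool", "body": {"increments": [[0, 0, 0, -0.01, 0.01, 0.4, 1], [0, 0, 0, 0, 0, 0.5, 1], [0, 0, 0, 0, 0, 0.5, 1], [0, 0, 0, 0, 0, 0.25, 1], [0, 0, 0, 0, 0, 0.1, 1], [0, 0, 0, 0, 0, 0, 1], [0, 0, 0, 0, 0, 0, 1]]}}

```text
t: 33.35
tcp_pos: [0.4502, -0.1827, 0.0269]
tcp_rot: [-0.613, 0.79, -0.001, 0.0]
force: [1.1, -0.4, -1.6]
gripper_width: 0.0484
grip_force: 65.0
```

```bash
python3 go.py .449 -.1824 .0155 165.6
python3 - <<'E'
from m import *
f=grab('scene');a=f['color'][200:330,260:440];cv2.imwrite('pics/a3.png',cv2.resize(a,None,fx=4,fy=4,interpolation=cv2.INTER_CUBIC))
E
```

```text
t 33.35 tcp [ 0.4502 -0.1827  0.0269] w 0.0484 q [-0.52  0.   -0.36  1.21 -0.   -1.84] turn [-0.03 -0.01  0.  ] then shift [-0.    0.02  0.19]
```

View pics/a3.png

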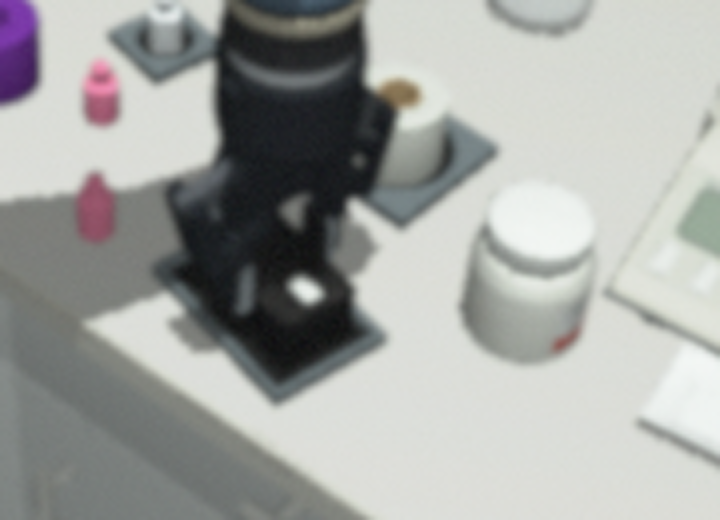

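The brick hovers just above the recess, aligned with it. I lower and release.

Request:
{"method": "drive_tool", "body": {"increments": [[0, 0, 0, 0, 0.01, 0.08, 1], [0, 0, 0, 0, 0, 0.07, 1], [0, 0, 0, 0, 0, 0.04, 1], [0, 0, 0, 0, 0, 0, 1]]}}

```text
t: 33.9
tcp_pos: [0.4485, -0.1818, 0.0151]
tcp_rot: [-0.613, 0.79, 0.0, -0.0]
force: [-3.1, 0.9, 4.9]
gripper_width: 0.0487
grip_force: 65.8
```

Request:
{"method": "drive_tool", "body": {"increments": [[0, 0, 0, 0, 0, 0, 0.2], [0, 0, 0, 0, 0, 0, -0.4], [0, 0, 0, 0, 0, 0, -1], [0, 0, 0, 0, 0, 0, -1], [0, 0, 0, 0, 0, -0.4, -1], [0, 0, 0, 0, 0, -0.6, -1], [0, 0, 0, 0, 0, -0.7, -1], [0, 0, 0, 0, 0, -0.5, -1], [0, 0, 0, -0.6, 0, 0, -1], [0, 0, 0, -0.6, 0, 0, -1], [0, 0, 0, -0.6, 0, -0.2, -1], [0, 0, 0, 0, 0, 0, -1]]}}

```text
t: 35.4
tcp_pos: [0.4764, -0.0756, 0.159]
tcp_rot: [-0.614, 0.789, -0.001, 0.001]
force: [-0.0, -0.5, 0.2]
gripper_width: 0.0856
grip_force: 0.0
```

Request:
{"method": "drive_tool", "body": {"increments": [[0, 0, 0, -0.6, 0.4, 0, -1], [0, 0, 0, -0.6, 0.4, 0, -1], [0, 0, 0, 0, 0, 0, -1], [0, 0, 0, 0, 0, 0, -1]]}}

```text
t: 35.9
tcp_pos: [0.447, 0.0036, 0.1579]
tcp_rot: [-0.613, 0.79, -0.0, -0.0]
force: [-0.4, -0.1, -0.5]
gripper_width: 0.0855
grip_force: 0.0
```

Run:
```python
from c import *
f=grab('top');R.update(w=(265,185,14,.025,.07),rn=(323,180,22,.035,.07),ad=(330,229,25,.022,.045),ph=(143,232,26,.012,.04));meas(f,['w','rn','ad','ph','jar','vial'])
s=grab('scene')['color'];t=f['color']
a=cv2.resize(t[165:255,75:415],(800,212),interpolation=cv2.INTER_CUBIC);b=cv2.resize(s[120:345,110:460],(590,380),interpolation=cv2.INTER_CUBIC)
b=cv2.copyMakeBorder(b,0,0,0,210,cv2.BORDER_CONSTANT);cv2.imwrite('pics/fin.png',np.vstack([a,b]))
```

```text
w 47 c [581.   8.] size [17. 21.] ang 89.0 z med/max 33.1 52.5
rn 302 c [ 594. -161.] size [55. 57.] ang 62.0 z med/max 53.5 64.5
ad 548 c [ 447. -180.] size [89. 51.] ang 75.5 z med/max 33.6 44.4
ph 226 c [459. 368.] size [ 57. 139.] ang 6.9 z med/max 20.7 30.3
jar 422 c [ 533. -287.] size [65. 60.] ang 42.5 z med/max 81.9 90.2
vial 38 c [543. 132.] size [16. 17.] ang 89.7 z med/max 42.2 50.3
```

View pics/fin.png

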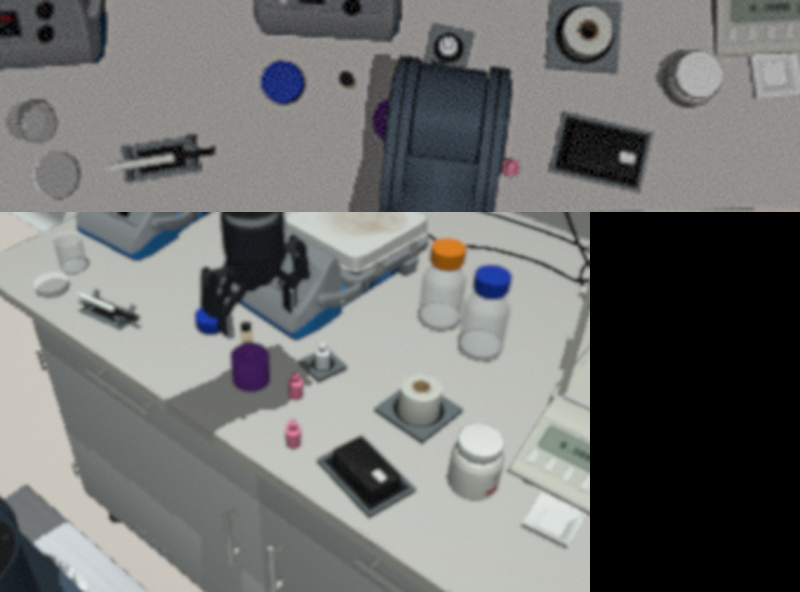

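All four things are in place. The marker overhangs the rest evenly (crop ends at 107 and 214, rest 122–203), the heights and centres fit, and the jar and vial have not moved. I hand in.

```bash
python3 -c "
from plant import job;print(job.hand_in())"
```

```text
the job is handed in; nothing more can be done
None
```

I put all four accessories in their own holders and handed the job in at about 36 s of the 125 s allowed; the last camera check put each within about 4 mm of centre, with the jar and vial unmoved, but the hand-in returned no verdict.

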